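Put the tester's reference cylinders back in their case in size order

ROBOT

A 6-joint arm with a two-finger parallel gripper is mounted at the origin on the work surface. World frame = base frame: x ahead of the robot, y to its left, z up, the work surface at z = 0. Lengths are in m, angles in rad, forces in N, time in s.
With the tool pointing down it reaches from about 0.25 to 0.775 m from the base axis. Payload 4 kg.
Tool frame: the origin (TCP) lies midway between the tips of the shut fingers; the grasp point (between the pads) lies 19 mm behind it; z points along the fingers, x is the direction in which the jaws open and shut, and the axes are right-handed (so a half turn about z gives the same grasp; the last joint's range is limited). The gripper opens to 94 mm and grips with 3 to 60 N. Pads are 16 mm wide; open, the fingers measure 119 mm over their backs; the gripper's body (75 mm by 177 mm) begins 78 mm behind the grasp point.
Start: joints at [1.027, 0.087, 1.371, -0, 1.684, -0.103], TCP at [0.235, 0.497, 0.206] pointing down, gripper open.
Joint ranges: [-3.1, 3.1], [-0.76, 2.03], [0.27, 2.55], [-1.08, 4.22], [0.17, 2.65], [-2.57, 2.57]. Speed limits (rad/s): [2.79, 2.79, 3.14, 3.14, 3.14, 3.14].

INTERFACE

Orientations are given as [roll, pitch, yaw] about the fixed x, y, z axes, in that order (R = Rz(yaw) Ry(pitch) Rx(roll)).
In Python, from bench import robot gives the robot as it stands.
- The arm moves only by the shell command python3 -m handwheel 'ROWS'. ROWS is a JSON object of lists of equal length, an entry for each row: "delta_pos": the shift along the tool's x, y, z in mm, a list of three; "rotation": the turn, a rotation vector about the tool's x, y, z in rad, a list of three; "claw": the closure, from -1 (fully open) to 1 (shut). In form: {"delta_pos": [[tx, ty, tz], ...], "rotation": [[wx, wy, wz], ...], "claw": [claw, ...]}. A call has exactly 8 rows; each row shifts and turns the commanded pose from where the row before left it, along the tool's axes as they then stand; what a row does not reach is not made up. A row lasts 1/8 s, in which the tool goes at most 62.5 mm and 10.7 degrees, less where a joint would pass 70% of its speed; a pose out of reach is approached as far as the arm can. A call with a gripper value outside its range is refused whole. The fingers move at their own pace and stop on an object; the grip force is fixed at half the most. Time passes only in rows, so rows that do not move let the fingers close, or fill a call up. It gives the time, the measured TCP pose, the force and the opening at its end, in the units of the state.
- robot.get_obs(): the state, without advancing time (a new reading comes with each control period).
- robot.snapshot(name): name is "side" or "top" or "wrist"; returns a dict with "color" (400x640x3 uint8, red, green, blue), "intrinsics" (3x3 intrinsics, pixels), "eye" and "rotation" of the camera in the world. Camera axes: x right, y down, z forward; pixel columns grow to the right and rows downward; lengths in m; the calibration is good to about 2 mm. A picture is of the moment at which its call begins. There is no depth.
- robot.close_job(): hands the job in, once; it reports no verdict.
The state is a dict: "time": time; "joint_positions": joint angles; "qvel": joint speeds; "joint_torque": joint torques, N m; "tool_pos": TCP position; "ee_rot": TCP orientation; "wrist_force": force on the tool from outside, world axes, zero at the start; "wrist_torque": the same for the moment, N m; "width": finger opening in m.
Only numpy, scipy, OpenCV 4.12 (cv2) and the standard library are available. Lean on these libraries where they do the work, as an engineer would, in place of code of your own. Each camera call takes 0.05 s, during which the arm holds its last target.

TASK

Put the four blue metal reference cylinders back in their case in order of size: the smallest in the cutout next to the red end block, then each larger one in the next cutout along, so that the largest is next to the grey end block. Stand each one upright on the floor of its cutout and set it down gently: do not drop any or knock any over.

Things in the scene. Friction and masses are not known exactly. Their poses are not given: they have to be found in the camera images.
- cyl_small: One of the four loose reference cylinders: an upright plain cylinder of blue-anodised aluminium with a bare metal ring near its foot and a bare metal dot on top, 22 mm in diameter and 45 mm tall (the smallest), about 46 g. Origin at the centre of its underside, z up along its axis.
- cyl_medium: One of the four loose reference cylinders: an upright plain cylinder of blue-anodised aluminium with a bare metal ring near its foot and a bare metal dot on top, 30 mm in diameter and 62 mm tall (the second smallest), about 118 g. Origin at the centre of its underside, z up along its axis.
- cyl_large: One of the four loose reference cylinders: an upright plain cylinder of blue-anodised aluminium with a bare metal ring near its foot and a bare metal dot on top, 38 mm in diameter and 79 mm tall (the second largest), about 242 g. Origin at the centre of its underside, z up along its axis.
- cyl_largest: One of the four loose reference cylinders: an upright plain cylinder of blue-anodised aluminium with a bare metal ring near its foot and a bare metal dot on top, 46 mm in diameter and 96 mm tall (the largest), about 431 g. Origin at the centre of its underside, z up along its axis.
- cutout_a: One of four identical square cutouts, side by side in a fixed black case (84 by 364 mm) at 72 mm pitch; this one is an end of the row, next to cutout_b. Grey rim 72 mm square and 5 mm wide, opening 62 mm square, dark floor 8 mm below the rim. Origin at the centre, on its underside, 3 mm above the work surface: the floor is 12 mm and the rim 20 mm above the origin. Its y axis runs along the row (from a to d), its x axis across the row.
- cutout_b: One of four identical square cutouts, side by side in a fixed black case (84 by 364 mm) at 72 mm pitch; this one is between cutout_a and cutout_c. Grey rim 72 mm square and 5 mm wide, opening 62 mm square, dark floor 8 mm below the rim. Origin at the centre, on its underside, 3 mm above the work surface: the floor is 12 mm and the rim 20 mm above the origin. Its y axis runs along the row (from a to d), its x axis across the row.
- cutout_c: One of four identical square cutouts, side by side in a fixed black case (84 by 364 mm) at 72 mm pitch; this one is between cutout_b and cutout_d. Grey rim 72 mm square and 5 mm wide, opening 62 mm square, dark floor 8 mm below the rim. Origin at the centre, on its underside, 3 mm above the work surface: the floor is 12 mm and the rim 20 mm above the origin. Its y axis runs along the row (from a to d), its x axis across the row.
- cutout_d: One of four identical square cutouts, side by side in a fixed black case (84 by 364 mm) at 72 mm pitch; this one is the other end of the row, next to cutout_c. Grey rim 72 mm square and 5 mm wide, opening 62 mm square, dark floor 8 mm below the rim. Origin at the centre, on its underside, 3 mm above the work surface: the floor is 12 mm and the rim 20 mm above the origin. Its y axis runs along the row (from a to d), its x axis across the row.
- red_end: The red block (72 mm across the row, 30 mm along it, 24 mm tall) fixed in the case at one end of the row of cutouts, next to either cutout_a or cutout_d; it marks where the size order starts. The same block in plain grey is at the other end. Origin at the centre of its underside.
Things that resemble listed ones, but are neither listed nor needed, are in the scene too. What is shaped like the cyl_small but yellow is not meant.

How it is judged:
At the end, for the whole second after the job is handed in: Each cylinder stands upright (within 0.1 rad), released and at rest, on the floor of its own cutout (underside within about 3 mm of the floor, anywhere inside the opening: within 28 mm of its centre), with sizes rising from the red end block to the grey one (((horizontal distance between red_end and cutout_a below 0.09 m and (horizontal distance between cyl_small and cutout_a below 0.028 m and z of cyl_small in the frame of cutout_a between 0.009 and 0.0155 m) and (horizontal distance between cyl_medium and cutout_b below 0.028 m and z of cyl_medium in the frame of cutout_b between 0.009 and 0.0155 m) and (horizontal distance between cyl_large and cutout_c below 0.028 m and z of cyl_large in the frame of cutout_c between 0.009 and 0.0155 m) and (horizontal distance between cyl_largest and cutout_d below 0.028 m and z of cyl_largest in the frame of cutout_d between 0.009 and 0.0155 m)) or (horizontal distance between red_end and cutout_d below 0.09 m and (horizontal distance between cyl_small and cutout_d below 0.028 m and z of cyl_small in the frame of cutout_d between 0.009 and 0.0155 m) and (horizontal distance between cyl_medium and cutout_c below 0.028 m and z of cyl_medium in the frame of cutout_c between 0.009 and 0.0155 m) and (horizontal distance between cyl_large and cutout_b below 0.028 m and z of cyl_large in the frame of cutout_b between 0.009 and 0.0155 m) and (horizontal distance between cyl_largest and cutout_a below 0.028 m and z of cyl_largest in the frame of cutout_a between 0.009 and 0.0155 m))) and angle between each of cyl_small, cyl_medium, cyl_large, cyl_largest's own z axis and vertical below 0.1 rad and linear speed of each of cyl_small, cyl_medium, cyl_large, cyl_largest below 0.02 m/s and angular speed of each of cyl_small, cyl_medium, cyl_large, cyl_largest below 0.2 rad/s and contact force between each of cyl_small, cyl_medium, cyl_large, cyl_largest and the fingers below 0.1 N); the robot touches nothing.
It fails at once if a reference cylinder is knocked over (tilted more than 0.7 rad) (angle between any of cyl_small, cyl_medium, cyl_large, cyl_largest's own z axis and vertical above 0.7 rad).
It fails at once if a reference cylinder is dropped from more than about 4 cm (moves faster than 0.9 m/s while not held) ((linear speed of cyl_small above 0.9 m/s and contact force between cyl_small and the fingers below 0.5 N) or (linear speed of cyl_medium above 0.9 m/s and contact force between cyl_medium and the fingers below 0.5 N) or (linear speed of cyl_large above 0.9 m/s and contact force between cyl_large and the fingers below 0.5 N) or (linear speed of cyl_largest above 0.9 m/s and contact force between cyl_largest and the fingers below 0.5 N)).
It also fails if it takes over 99 s, if anything falls off the work surface, if the arm or the gripper's body presses on something with over 40 N, if the wrist force passes 120 N, or if a joint passes its speed limit or range.

## Working session

There is one attempt and no reset: what is moved stays moved. The work goes in short steps, Python scripts to look and compute and a shell command to move; the robot and the scene stay as the last step left them, time stands still between calls to the robot, and variables do not carry over. Pictures are saved under pics/ and viewed, and the job is handed in when it is done.

```bash
mkdir -p pics; cat > h.py <<'E'
from bench import robot
import cv2, numpy as np
def snap(n,f):
    s=robot.snapshot(n); cv2.imwrite('pics/'+f,s['color'][:,:,::-1]); np.savez('pics/'+f+'.npz',**{k:np.array(s[k]) for k in s}); return s
def ray(s,u,v,z):
    K=np.array(s['intrinsics']);R=np.array(s['rotation']);e=np.array(s['eye'])
    d=R@np.linalg.inv(K)@np.array([u,v,1.]); return e+d*(z-e[2])/d[2]
E
python3 - <<'E'
from h import *
for n in['top','side','wrist']:
    s=snap(n,n+'1.png'); print(n,np.round(s['eye'],3),np.round(s['rotation'],3).tolist(),s['intrinsics'][0][0])
print(robot.get_obs())
E
```

```text
top [ 0.44  -0.024  1.229] [-3.077, -0.009, -1.587] 427.4792212215264
side [-0.039 -0.592  0.686] [-2.24, 0.017, -0.814] 426.86949589038727
wrist [0.168 0.528 0.385] [2.894, 0.002, 1.13] 275.7425372264703
{'time': 0.15, 'joint_positions': array([ 1.02688152e+00,  8.77891577e-02,  1.37186003e+00, -1.43887514e-05,
        1.68358632e+00, -1.03093098e-01]), 'qvel': array([-1.25418777e-03, -3.10382550e-03, -3.10129213e-03,  7.27239537e-05,
        1.25612938e-03, -3.51366582e-04]), 'joint_torque': array([ 2.39384317e-03, -3.40643764e+01, -3.02792287e+01,  7.18776067e-02,
        3.05908034e-02, -1.41497358e-04]), 'tool_pos': array([0.23447161, 0.4970723 , 0.20459478]), 'ee_rot': array([-3.14143781e+00,  1.63560427e-03,  1.12997314e+00]), 'wrist_force': array([ 0.11406411, -0.27656985, -0.03403169]), 'wrist_torque': array([ 0.01923036,  0.02755657, -0.06067425]), 'width': 0.09358435318435113}
```

View pics/top1.png

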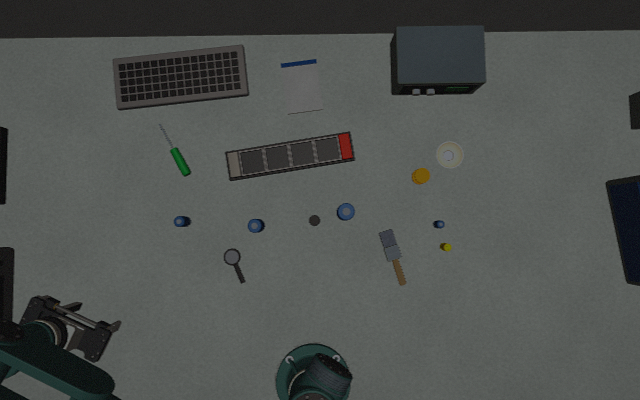

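View pics/side1.png

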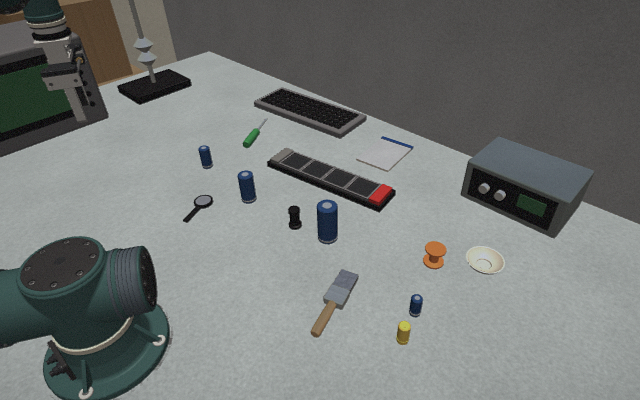

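View pics/wrist1.png

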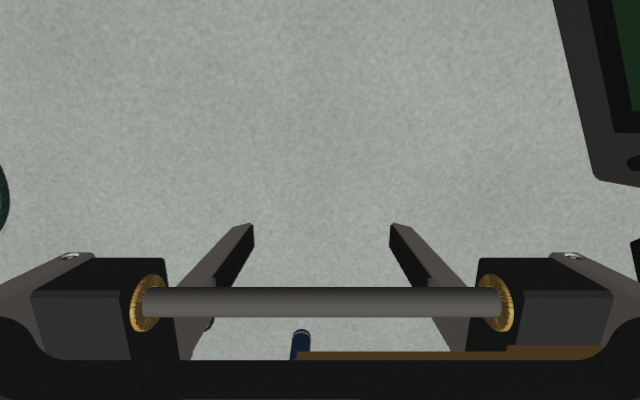

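```bash
python3 - <<'E'
import cv2
im=cv2.imread('pics/top1.png')
cv2.imwrite('pics/top1a.png',cv2.resize(im[100:300,150:400],None,fx=3,fy=3,interpolation=2)[:600])
cv2.imwrite('pics/top1b.png',cv2.resize(im[100:300,330:580],None,fx=3,fy=3,interpolation=2)[:600])
E
```

```text
(no output)
```

View pics/top1a.png

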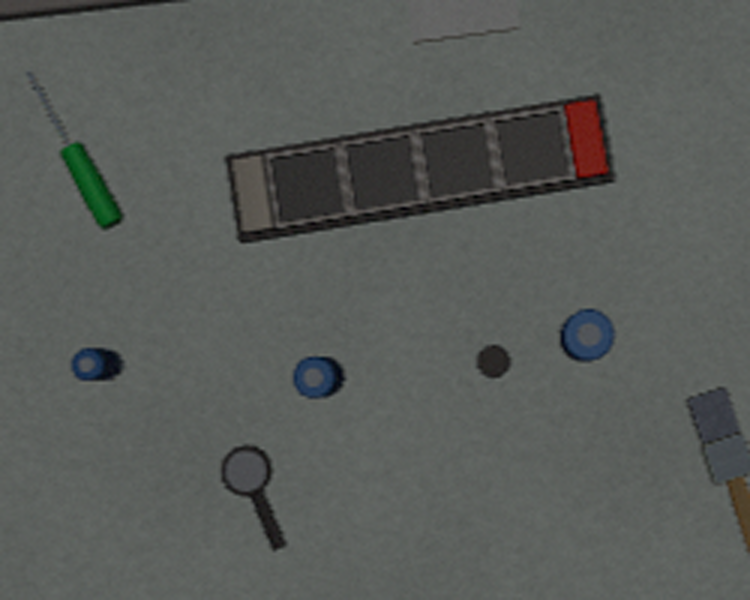

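View pics/top1b.png

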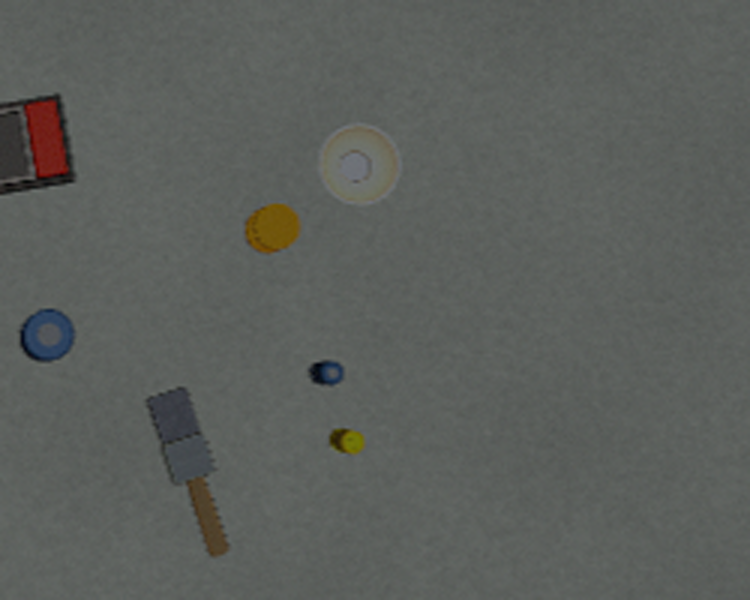

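```bash
cat >> h.py <<'E'
from scipy.spatial.transform import Rotation as Ro
def load(f):
    return dict(np.load('pics/'+f+'.npz'))
def ray(s,u,v,z):
    K=np.array(s['intrinsics']);R=np.array(s['rotation']);e=np.array(s['eye'])
    if R.size==3: R=Ro.from_euler('xyz',R).as_matrix()
    d=R@np.linalg.inv(K)@np.array([u,v,1.]); return e+d*(z-e[2])/d[2]
def proj(s,p):
    R=Ro.from_euler('xyz',s['rotation']).as_matrix(); c=R.T@(np.array(p)-s['eye']); q=s['intrinsics']@c; return q[:2]/q[2]
E
python3 - <<'E'
from h import *
s=load('top1.png'); t=load('side1.png')
for n,u,v,z in [('S',440.5,224.2,.045),('M',178.8,221.2,.062),('L',254.5,225.5,.079),('XL',345.8,211.2,.096),('c1',252.5,162,.019),('c2',277.5,157.6,.019),('c3',302.2,153.2,.019),('c4',327.5,149.2,.019),('red',346.2,145.7,.027)]:
    p=ray(s,u,v,z); print(n,p.round(4),proj(t,p).round(1))
for z,c in((.02,[(226,152),(230.5,180),(349.5,132),(354,160)]),):
    print([ray(s,*k,z).round(3).tolist() for k in c])
im=cv2.imread('pics/side1.png')
cv2.imwrite('pics/side1a.png',cv2.resize(im[130:330,180:440],None,fx=3,fy=3,interpolation=2))
E
```

```text
S [ 0.4305 -0.3628  0.045 ] [416.7 298.9]
M [0.4506 0.3548 0.062 ] [202.9 148.3]
L [0.4356 0.147  0.079 ] [244.5 174.9]
XL [ 0.4695 -0.0976  0.096 ] [326.3 205.9]
c1 [0.6159 0.1604 0.019 ] [295.7 162.6]
c2 [0.6274 0.0891 0.019 ] [316.7 170.7]
c3 [0.639  0.0186 0.019 ] [338.9 179. ]
c4 [ 0.6494 -0.0538  0.019 ] [362.5 188.4]
red [ 0.6573 -0.107   0.027 ] [381.1 193.1]
[[0.646, 0.235, 0.02], [0.565, 0.223, 0.02], [0.698, -0.118, 0.02], [0.617, -0.129, 0.02]]
```

View pics/side1a.png

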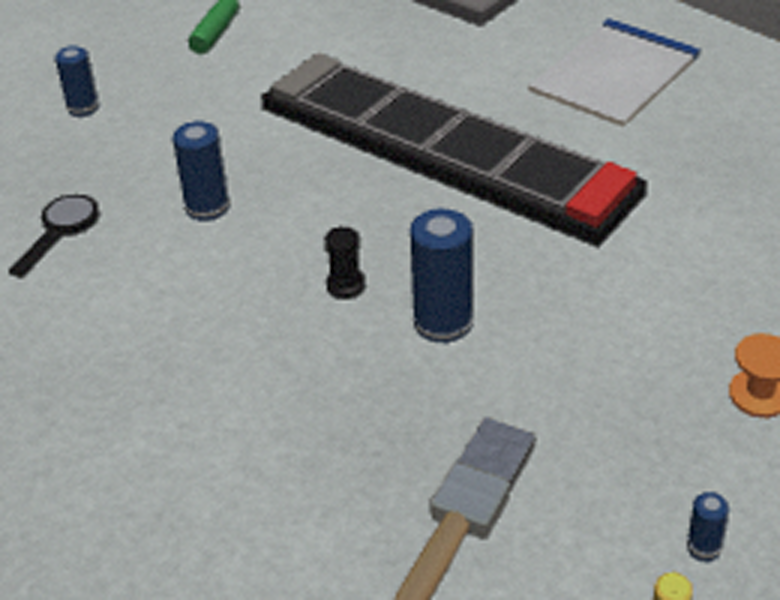

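The red block is at the right (y ≈ −0.107). The dots in top view, at (440,224), (179,221), (255,226) and (346,211), are S, M, L and XL, and they match the side view within about 1 px. First I turn the jaws to run across the row.

```bash
cat >> h.py <<'E'
P=dict(S=(.4305,-.3628),M=(.4506,.3548),L=(.4356,.147),XL=(.4695,-.0976),c1=(.6155,.160),c2=(.6267,.0888),c3=(.6377,.0175),c4=(.6489,-.0537))
def go(name,z):
    o=robot.get_obs(); R=Ro.from_euler('xyz',o['ee_rot']).as_matrix()
    d=np.array([*P[name],z])-o['tool_pos']
    print('t',round(o['time'],2),'tcp',o['tool_pos'].round(4),'rpy',o['ee_rot'].round(3),'w',round(o['width'],4),'F',o['wrist_force'].round(1))
    print(name,'delta tool mm',(R.T@d*1000).round(1),'yaw err',round(o['ee_rot'][2]-.155,4))
E
python3 -m handwheel '{"delta_pos":[[0,0,0],[0,0,0],[0,0,0],[0,0,0],[0,0,0],[0,0,0],[0,0,0],[0,0,0]],"rotation":[[0,0,0.1625],[0,0,0.1625],[0,0,0.1625],[0,0,0.1625],[0,0,0.1625],[0,0,0.1625],[0,0,0],[0,0,0]],"claw":[-1,-1,-1,-1,-1,-1,-1,-1]}'
python3 -c "
from h import *
go('M',.15);go('M',.022)"
```

```text
time: 1.15
tool_pos: [0.2346, 0.4973, 0.2052]
ee_rot: [3.141, 0.0, 0.157]
wrist_force: [0.0, 0.5, 0.8]
width: 0.094
t 1.15 tcp [0.2346 0.4973 0.2052] rpy [3.141 0.    0.157] w 0.094 F [0.  0.5 0.8]
M delta tool mm [191.  174.6  55.2] yaw err 0.0023
t 1.15 tcp [0.2346 0.4973 0.2052] rpy [3.141 0.    0.157] w 0.094 F [0.  0.5 0.8]
M delta tool mm [191.1 174.6 183.2] yaw err 0.0023
```

```bash

python3 -m handwheel '{"delta_pos":[[27,25,8],[27,25,8],[27,25,8],[28,25,8],[27,25,8],[27,25,8],[28,24.6,8],[0,0,0]],"rotation":[[0,0,0],[0,0,0],[0,0,0],[0,0,0],[0,0,0],[0,0,0],[0,0,0],[0,0,0]],"claw":[-1,-1,-1,-1,-1,-1,-1,-1]}'
python3 -c "
from h import *
go('M',.022);snap('top','top2.png');snap('wrist','w2.png')
im=cv2.imread('pics/top2.png');cv2.imwrite('pics/top2a.png',cv2.resize(im[150:290,100:300],None,fx=4,fy=4,interpolation=2))"
```

```text
time: 2.15
tool_pos: [0.4516, 0.3527, 0.1482]
ee_rot: [3.14, 0.002, 0.153]
wrist_force: [-0.2, -0.8, -0.1]
width: 0.0941
t 2.15 tcp [0.4516 0.3527 0.1482] rpy [3.14e+00 2.00e-03 1.53e-01] w 0.0941 F [-0.2 -0.8 -0.1]
M delta tool mm [ -0.4  -2.4 126.2] yaw err -0.0022
```

View pics/w2.png

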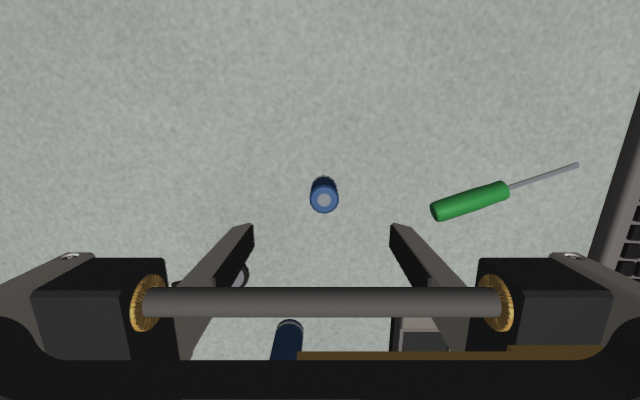

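View pics/top2a.png

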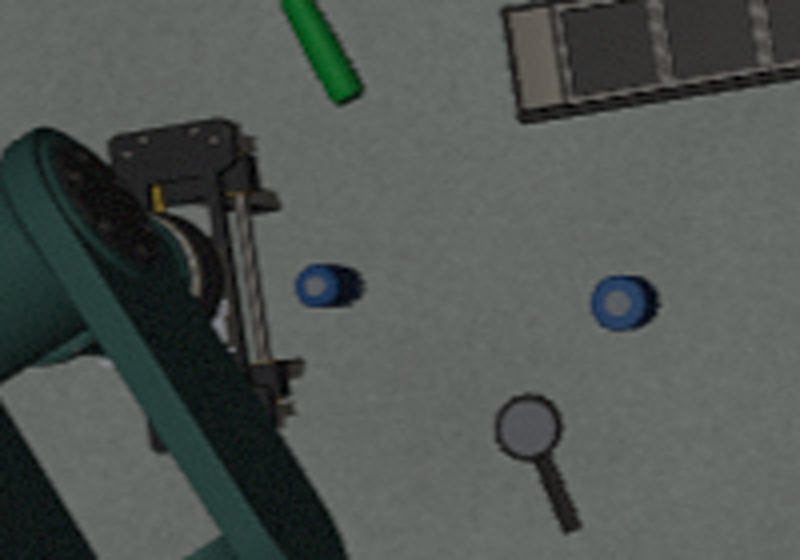

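```bash

python3 -c "
from h import *
s=load('w2.png');print(ray(s,324,199,.062),s['eye'],s['rotation'],proj(s,[.4516,.3527,.1482]),proj(s,[.4506,.3548,.062]))
print(ray(s,324,193,.031))"
```

```text
[0.45062591 0.35847612 0.062     ] [0.43804639 0.42450057 0.32930698] [2.89388768e+00 1.42783507e-03 1.53737586e-01] [325.08355739 237.03633728] [323.4043791  202.50948059]
[0.45101752 0.35759872 0.031     ]
```

```bash

python3 -m handwheel '{"delta_pos":[[0,-2,18],[0,-2,18],[0,0,18],[0,0,18],[0,0,18],[0,0,18],[0,0,18],[0,0,0]],"rotation":[[0,0,0],[0,0,0],[0,0,0],[0,0,0],[0,0,0],[0,0,0],[0,0,0],[0,0,0]],"claw":[-1,-1,-1,-1,-1,-1,-1,-1]}'
python3 -m handwheel '{"delta_pos":[[0,0,0],[0,0,0],[0,0,0],[0,0,0],[0,0,0],[0,0,0],[0,0,0],[0,0,0]],"rotation":[[0,0,0],[0,0,0],[0,0,0],[0,0,0],[0,0,0],[0,0,0],[0,0,0],[0,0,0]],"claw":[1,1,1,1,1,1,1,1]}'
python3 -c "
from h import *
go('c3',.2);snap('side','s3.png');
im=cv2.imread('pics/s3.png');cv2.imwrite('pics/s3a.png',cv2.resize(im[50:250,100:360],None,fx=3,fy=3,interpolation=2))"
```

```text
time: 3.25
tool_pos: [0.4485, 0.3575, 0.0212]
ee_rot: [3.14, 0.004, 0.155]
wrist_force: [0.1, -0.6, -0.2]
width: 0.0939
time: 4.25
tool_pos: [0.4501, 0.3585, 0.0237]
ee_rot: [-3.141, -0.001, 0.155]
wrist_force: [1.0, 0.1, 0.8]
width: 0.0295
t 4.25 tcp [0.4501 0.3585 0.0237] rpy [-3.141e+00 -1.000e-03  1.550e-01] w 0.0295 F [1.  0.1 0.8]
c3 delta tool mm [ 132.9  365.8 -176.2] yaw err -0.0
```

View pics/s3a.png

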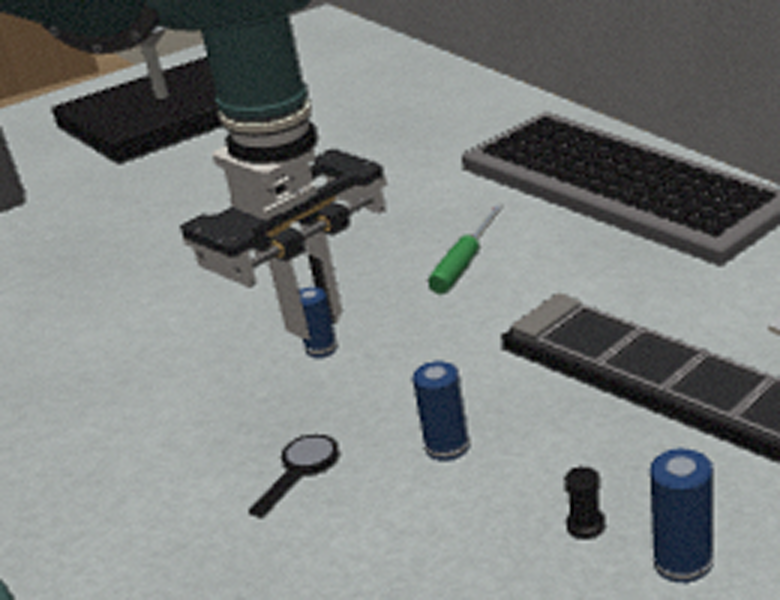

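```bash

python3 -m handwheel '{"delta_pos":[[0,0,-15],[0,0,-30],[0,0,-40],[13,36,-40],[13,36,-5],[13,36,0],[13,36,0],[13,36,0]],"rotation":[[0,0,0],[0,0,0],[0,0,0],[0,0,0],[0,0,0],[0,0,0],[0,0,0],[0,0,0]],"claw":[1,1,1,1,1,1,1,1]}'
python3 -m handwheel '{"delta_pos":[[13,37,0],[13,37,0],[13,37,0],[13,37,0],[13,37,0],[0,0,0],[0,0,0],[0,0,0]],"rotation":[[0,0,0],[0,0,0],[0,0,0],[0,0,0],[0,0,0],[0,0,0],[0,0,0],[0,0,0]],"claw":[1,1,1,1,1,1,1,1]}'
python3 -c "
from h import *
go('c3',.0385);go('c3',.0385);snap('top','top4.png')
im=cv2.imread('pics/top4.png');cv2.imwrite('pics/top4a.png',cv2.resize(im[100:300,200:460],None,fx=3,fy=3,interpolation=2))"
```

```text
time: 5.3
tool_pos: [0.5419, 0.1895, 0.1543]
ee_rot: [-3.141, -0.0, 0.155]
wrist_force: [0.2, 0.5, -0.8]
width: 0.0296
time: 6.3
tool_pos: [0.634, 0.0191, 0.1538]
ee_rot: [-3.141, -0.0, 0.157]
wrist_force: [-0.1, -0.1, -2.4]
width: 0.0292
t 6.3 tcp [0.634  0.0191 0.1538] rpy [-3.141 -0.     0.157] w 0.0292 F [-0.1 -0.1 -2.4]
c3 delta tool mm [  3.4   2.2 115.3] yaw err 0.0015
t 6.3 tcp [0.634  0.0191 0.1538] rpy [-3.141 -0.     0.157] w 0.0292 F [-0.1 -0.1 -2.4]
c3 delta tool mm [  3.4   2.2 115.3] yaw err 0.0015
```

View pics/top4a.png

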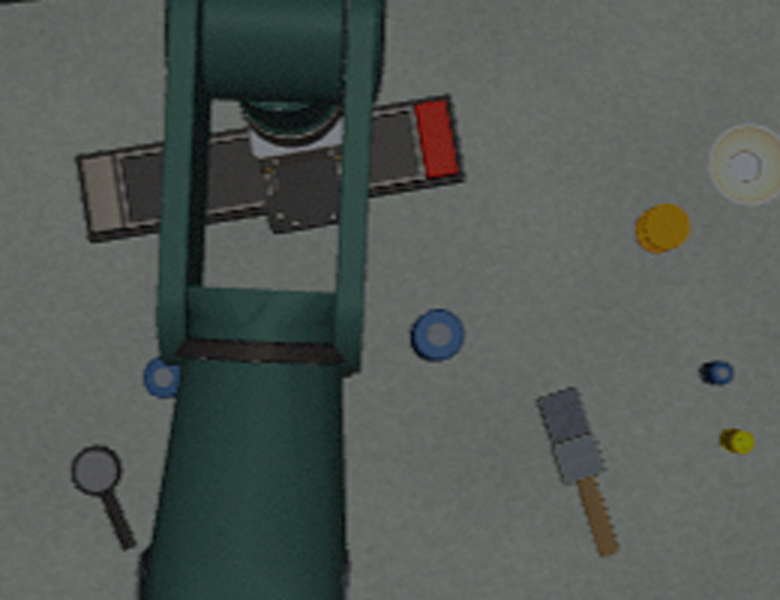

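```bash

python3 -m handwheel '{"delta_pos":[[3,2,15],[0,0,20],[0,0,20],[0,0,20],[0,0,15],[0,0,10],[0,0,6],[0,0,0]],"rotation":[[0,0,0],[0,0,0],[0,0,0],[0,0,0],[0,0,0],[0,0,0],[0,0,0],[0,0,0]],"claw":[1,1,1,1,1,1,1,1]}'
python3 -c "
from h import *
go('c3',.0385);snap('side','s5.png');snap('wrist','w5.png')
im=cv2.imread('pics/s5.png');cv2.imwrite('pics/s5a.png',cv2.resize(im[100:240,240:420],None,fx=4,fy=4,interpolation=2))"
```

```text
time: 7.35
tool_pos: [0.6378, 0.0163, 0.0474]
ee_rot: [-3.142, 0.0, 0.155]
wrist_force: [0.2, 0.0, -1.6]
width: 0.0295
t 7.35 tcp [0.6378 0.0163 0.0474] rpy [-3.142  0.     0.155] w 0.0295 F [ 0.2  0.  -1.6]
c3 delta tool mm [ 0.1 -1.2  8.9] yaw err -0.0
```

View pics/s5a.png

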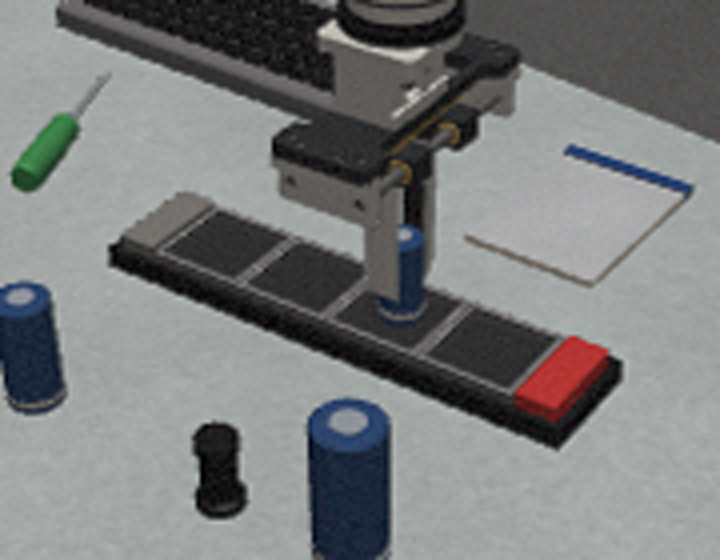

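View pics/w5.png

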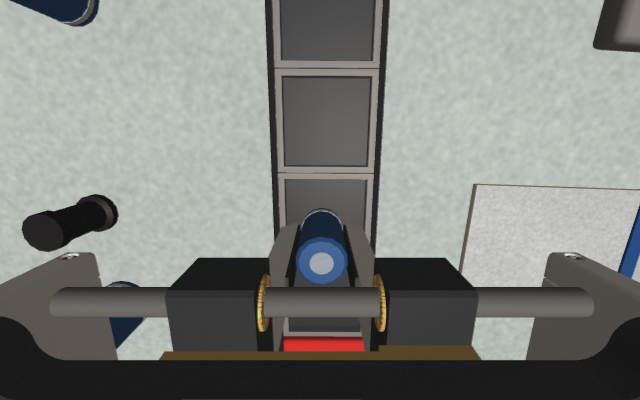

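```bash

python3 -m handwheel '{"delta_pos":[[0,0,2],[0,0,2],[0,0,2],[0,0,1],[0,0,1],[0,0,0],[0,0,0],[0,0,0]],"rotation":[[0,0,0],[0,0,0],[0,0,0],[0,0,0],[0,0,0],[0,0,0],[0,0,0],[0,0,0]],"claw":[1,1,1,1,1,1,1,1]}'
python3 -m handwheel '{"delta_pos":[[0,0,0.5],[0,0,0.5],[0,0,0],[0,0,0],[0,0,0],[0,0,0],[0,0,0],[0,0,0]],"rotation":[[0,0,0],[0,0,0],[0,0,0],[0,0,0],[0,0,0],[0,0,0],[0,0,0],[0,0,0]],"claw":[1,1,1,1,1,1,1,1]}'
```

```text
time: 8.45
tool_pos: [0.6378, 0.0163, 0.0396]
ee_rot: [-3.142, -0.0, 0.155]
wrist_force: [-0.4, 0.2, -1.2]
width: 0.0291
time: 9.45
tool_pos: [0.6379, 0.0163, 0.0387]
ee_rot: [-3.142, -0.0, 0.155]
wrist_force: [-0.6, 0.5, 1.6]
width: 0.0293
```

Force turned upward, so contact. I release and lift.

```bash

python3 -m handwheel '{"delta_pos":[[0,0,0],[0,0,0],[0,0,0],[0,0,0],[0,0,0],[0,0,-5],[0,0,-15],[0,0,-30]],"rotation":[[0,0,0],[0,0,0],[0,0,0],[0,0,0],[0,0,0],[0,0,0],[0,0,0],[0,0,0]],"claw":[-1,-1,-1,-1,-1,-1,-1,-1]}'
python3 -m handwheel '{"delta_pos":[[0,0,-40],[0,0,-40],[0,0,-20],[0,0,0],[0,0,0],[0,0,0],[0,0,0],[0,0,0]],"rotation":[[0,0,0],[0,0,0],[0,0,0],[0,0,0],[0,0,0],[0,0,0],[0,0,0],[0,0,0]],"claw":[-1,-1,-1,-1,-1,-1,-1,-1]}'
python3 -c "
from h import *
go('L',.19);snap('side','s6.png');
im=cv2.imread('pics/s6.png');cv2.imwrite('pics/s6a.png',cv2.resize(im[100:240,240:420],None,fx=4,fy=4,interpolation=2))"
```

```text
time: 10.45
tool_pos: [0.637, 0.0164, 0.0885]
ee_rot: [-3.141, 0.002, 0.155]
wrist_force: [0.0, -0.1, 0.8]
width: 0.094
time: 11.45
tool_pos: [0.6375, 0.0163, 0.1878]
ee_rot: [-3.141, 0.001, 0.155]
wrist_force: [-0.2, 0.7, -0.4]
width: 0.0943
t 11.45 tcp [0.6375 0.0163 0.1878] rpy [-3.141e+00  1.000e-03  1.550e-01] w 0.0943 F [-0.2  0.7 -0.4]
L delta tool mm [-179.3 -160.3   -2. ] yaw err 0.0
```

View pics/s6a.png

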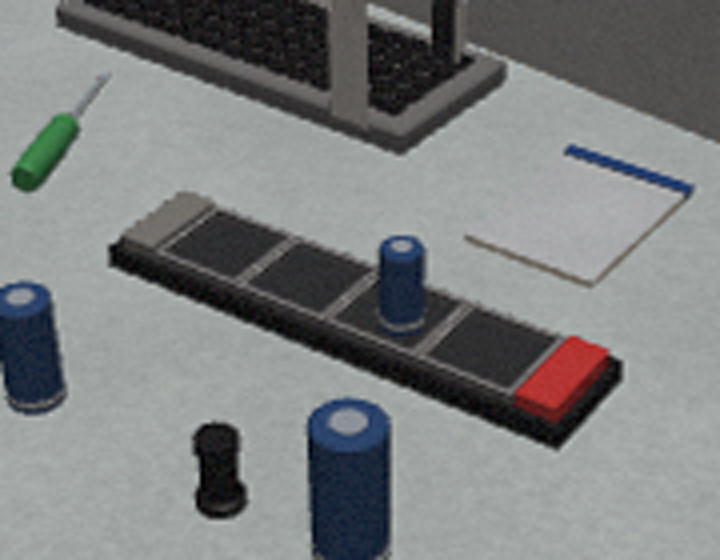

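```bash

python3 -m handwheel '{"delta_pos":[[-25,-23,0],[-26,-23,0],[-26,-23,0],[-26,-23,0],[-26,-23,0],[-25,-23,10],[-25,-22,15],[0,0,0]],"rotation":[[0,0,0],[0,0,0],[0,0,0],[0,0,0],[0,0,0],[0,0,0],[0,0,0],[0,0,0]],"claw":[-1,-1,-1,-1,-1,-1,-1,-1]}'
python3 -c "
from h import *
go('L',.031);s=snap('wrist','w7.png');print(proj(s,[*P['L'],.079]))"
```

```text
time: 12.5
tool_pos: [0.4342, 0.1474, 0.1625]
ee_rot: [-3.142, 0.002, 0.158]
wrist_force: [1.2, 0.5, 0.2]
width: 0.094
t 12.5 tcp [0.4342 0.1474 0.1625] rpy [-3.142e+00  2.000e-03  1.580e-01] w 0.094 F [1.2 0.5 0.2]
L delta tool mm [  1.6   0.7 131.5] yaw err 0.0025
[324.64270072 205.01406599]
```

View pics/w7.png

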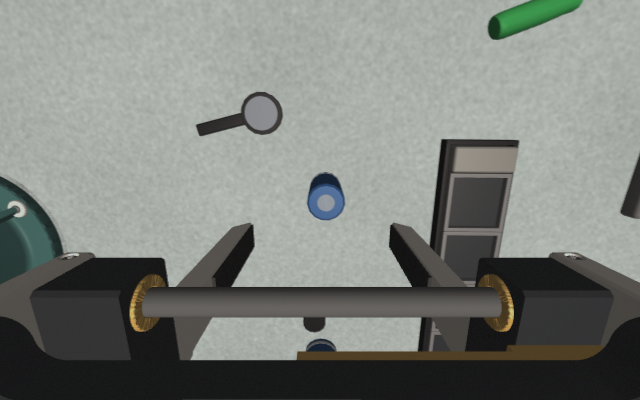

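Wrist dot at (326,202), predicted (325,205): agrees within 3 mm. I descend and grip.

```bash

python3 -m handwheel '{"delta_pos":[[2,-1,18],[0,0,20],[0,0,20],[0,0,20],[0,0,20],[0,0,20],[0,0,13],[0,0,0]],"rotation":[[0,0,0],[0,0,0],[0,0,0],[0,0,0],[0,0,0],[0,0,0],[0,0,0],[0,0,0]],"claw":[-1,-1,-1,-1,-1,-1,-1,-1]}'
python3 -m handwheel '{"delta_pos":[[0,0,0],[0,0,0],[0,0,0],[0,0,0],[0,0,0],[0,0,0],[0,0,0],[0,0,0]],"rotation":[[0,0,0],[0,0,0],[0,0,0],[0,0,0],[0,0,0],[0,0,0],[0,0,0],[0,0,0]],"claw":[1,1,1,1,1,1,1,1]}'
python3 -c "
from h import *
go('c2',.16)"
```

```text
time: 13.55
tool_pos: [0.4375, 0.1475, 0.031]
ee_rot: [3.141, 0.003, 0.154]
wrist_force: [0.3, -0.8, -0.3]
width: 0.0943
time: 14.55
tool_pos: [0.438, 0.1481, 0.0325]
ee_rot: [-3.142, 0.0, 0.155]
wrist_force: [-0.8, 0.4, 0.6]
width: 0.0373
t 14.55 tcp [0.438  0.1481 0.0325] rpy [-3.142  0.     0.155] w 0.0373 F [-0.8  0.4  0.6]
c2 delta tool mm [ 177.3   87.7 -127.5] yaw err 0.0
```

```bash

python3 -m handwheel '{"delta_pos":[[0,0,-15],[0,0,-30],[0,0,-40],[35,18,-43],[35,18,0],[35,18,0],[36,17,0],[36,17,0]],"rotation":[[0,0,0],[0,0,0],[0,0,0],[0,0,0],[0,0,0],[0,0,0],[0,0,0],[0,0,0]],"claw":[1,1,1,1,1,1,1,1]}'
python3 -m handwheel '{"delta_pos":[[0,0,15],[0,0,20],[0,0,20],[0,0,20],[0,0,15],[0,0,10],[0,0,4],[0,0,0]],"rotation":[[0,0,0],[0,0,0],[0,0,0],[0,0,0],[0,0,0],[0,0,0],[0,0,0],[0,0,0]],"claw":[1,1,1,1,1,1,1,1]}'
python3 -c "
from h import *
go('c2',.047);snap('wrist','w8.png');snap('side','s8.png')
im=cv2.imread('pics/s8.png');cv2.imwrite('pics/s8a.png',cv2.resize(im[100:240,240:420],None,fx=4,fy=4,interpolation=2))"
```

```text
time: 15.55
tool_pos: [0.6277, 0.088, 0.161]
ee_rot: [-3.141, -0.0, 0.155]
wrist_force: [-0.0, -0.2, -1.4]
width: 0.0374
time: 16.55
tool_pos: [0.6267, 0.0885, 0.0567]
ee_rot: [-3.142, -0.0, 0.155]
wrist_force: [1.1, -0.8, -1.4]
width: 0.0374
t 16.55 tcp [0.6267 0.0885 0.0567] rpy [-3.142 -0.     0.155] w 0.0374 F [ 1.1 -0.8 -1.4]
c2 delta tool mm [ 0.1 -0.3  9.7] yaw err -0.0
```

View pics/s8a.png

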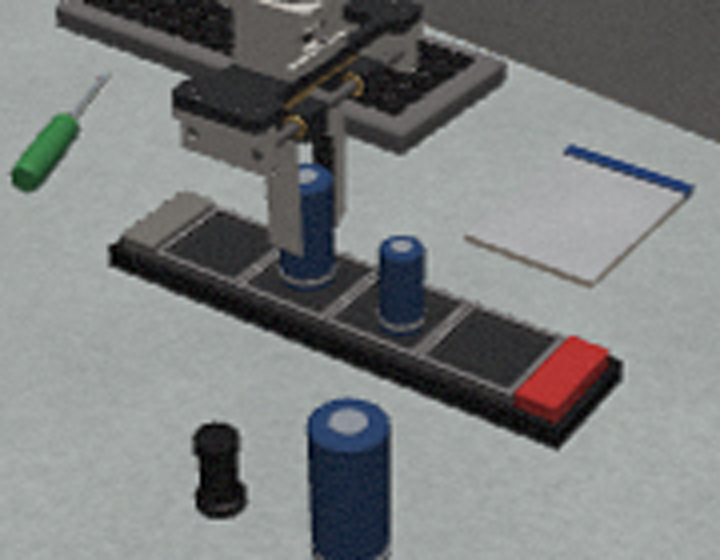

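```bash

python3 -m handwheel '{"delta_pos":[[0,0,2],[0,0,2],[0,0,2],[0,0,1],[0,0,1],[0,0,0],[0,0,0],[0,0,0]],"rotation":[[0,0,0],[0,0,0],[0,0,0],[0,0,0],[0,0,0],[0,0,0],[0,0,0],[0,0,0]],"claw":[1,1,1,1,1,1,1,1]}'
python3 -m handwheel '{"delta_pos":[[0,0,0.5],[0,0,0.5],[0,0,0.5],[0,0,0],[0,0,0],[0,0,0],[0,0,0],[0,0,0]],"rotation":[[0,0,0],[0,0,0],[0,0,0],[0,0,0],[0,0,0],[0,0,0],[0,0,0],[0,0,0]],"claw":[1,1,1,1,1,1,1,1]}'
```

```text
time: 17.65
tool_pos: [0.6266, 0.0884, 0.0486]
ee_rot: [-3.142, -0.0, 0.155]
wrist_force: [0.4, 0.6, -2.7]
width: 0.0374
time: 18.65
tool_pos: [0.6266, 0.0884, 0.0475]
ee_rot: [-3.142, -0.0, 0.155]
wrist_force: [-2.6, 0.5, 4.2]
width: 0.0374
```

Contact. I release, lift, then go to XL.

```bash

python3 -m handwheel '{"delta_pos":[[0,0,0],[0,0,0],[0,0,0],[0,0,0],[0,0,0],[0,0,-5],[0,0,-15],[0,0,-30]],"rotation":[[0,0,0],[0,0,0],[0,0,0],[0,0,0],[0,0,0],[0,0,0],[0,0,0],[0,0,0]],"claw":[-1,-1,-1,-1,-1,-1,-1,-1]}'
python3 -m handwheel '{"delta_pos":[[0,0,-40],[0,0,-40],[0,0,-10],[0,0,0],[0,0,0],[0,0,0],[0,0,0],[0,0,0]],"rotation":[[0,0,0],[0,0,0],[0,0,0],[0,0,0],[0,0,0],[0,0,0],[0,0,0],[0,0,0]],"claw":[-1,-1,-1,-1,-1,-1,-1,-1]}'
python3 -c "
from h import *
go('XL',.17);snap('side','s9.png');
im=cv2.imread('pics/s9.png');cv2.imwrite('pics/s9a.png',cv2.resize(im[100:240,240:420],None,fx=4,fy=4,interpolation=2))"
```

```text
time: 19.65
tool_pos: [0.6257, 0.0884, 0.097]
ee_rot: [-3.141, 0.002, 0.155]
wrist_force: [0.2, 0.1, -0.9]
width: 0.0939
time: 20.65
tool_pos: [0.6264, 0.0884, 0.1864]
ee_rot: [-3.141, 0.001, 0.155]
wrist_force: [0.0, 1.1, -0.5]
width: 0.0941
t 20.65 tcp [0.6264 0.0884 0.1864] rpy [-3.141e+00  1.000e-03  1.550e-01] w 0.0941 F [ 0.   1.1 -0.5]
XL delta tool mm [-183.7  159.6   16.6] yaw err -0.0
```

View pics/s9a.png

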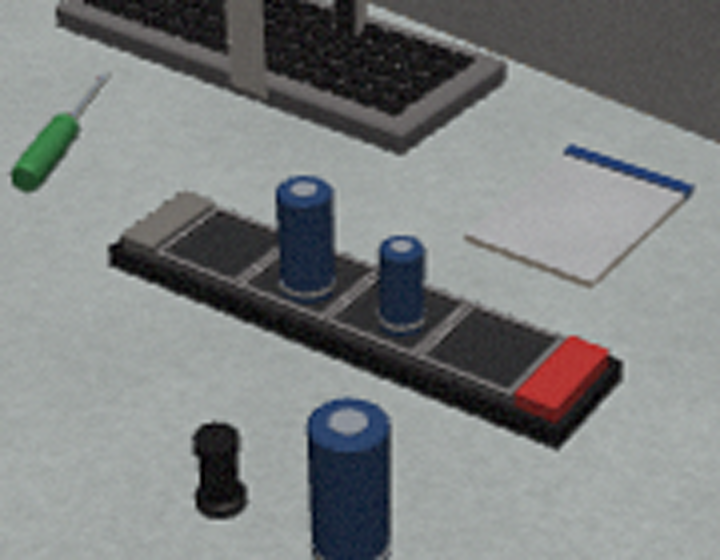

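Both L and M stand in place. Next is XL, with tip about 40 mm above its base.

```bash

python3 -m handwheel '{"delta_pos":[[-26,23,0],[-26,23,0],[-26,23,0],[-26,23,0],[-26,23,5],[-27,23,5],[-27,21.6,5],[0,0,0]],"rotation":[[0,0,0],[0,0,0],[0,0,0],[0,0,0],[0,0,0],[0,0,0],[0,0,0],[0,0,0]],"claw":[-1,-1,-1,-1,-1,-1,-1,-1]}'
python3 -c "
from h import *
go('XL',.041);s=snap('wrist','w10.png');print(proj(s,[*P['XL'],.096]))"
```

```text
time: 21.7
tool_pos: [0.4683, -0.0987, 0.1719]
ee_rot: [3.142, 0.0, 0.152]
wrist_force: [-0.1, 0.1, -0.3]
width: 0.0939
t 21.7 tcp [ 0.4683 -0.0987  0.1719] rpy [3.142 0.    0.152] w 0.0939 F [-0.1  0.1 -0.3]
XL delta tool mm [  1.4  -0.9 130.9] yaw err -0.0031
[324.6337989  205.47525329]
```

View pics/w10.png

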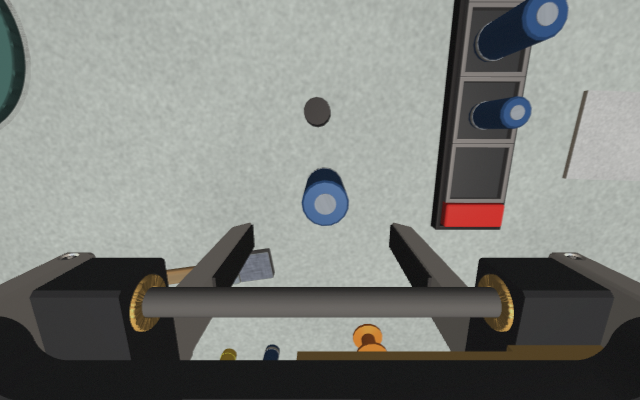

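```bash

python3 -m handwheel '{"delta_pos":[[1,-1,18],[0,-1,20],[0,0,20],[0,0,20],[0,0,20],[0,0,20],[0,0,12],[0,0,0]],"rotation":[[0,0,0],[0,0,0],[0,0,0],[0,0,0],[0,0,0],[0,0,0],[0,0,0],[0,0,0]],"claw":[-1,-1,-1,-1,-1,-1,-1,-1]}'
python3 -m handwheel '{"delta_pos":[[0,0,0],[0,0,0],[0,0,0],[0,0,0],[0,0,0],[0,0,0],[0,0,0],[0,0,0]],"rotation":[[0,0,0],[0,0,0],[0,0,0],[0,0,0],[0,0,0],[0,0,0],[0,0,0],[0,0,0]],"claw":[1,1,1,1,1,1,1,1]}'
python3 -c "
from h import *
go('c1',.19)"
```

```text
time: 22.75
tool_pos: [0.4694, -0.0946, 0.0404]
ee_rot: [-3.14, 0.003, 0.156]
wrist_force: [0.3, -0.8, 0.0]
width: 0.0941
time: 23.75
tool_pos: [0.4704, -0.0956, 0.0421]
ee_rot: [3.141, -0.001, 0.155]
wrist_force: [2.4, 0.3, 0.2]
width: 0.0458
t 23.75 tcp [ 0.4704 -0.0956  0.0421] rpy [ 3.141e+00 -1.000e-03  1.550e-01] w 0.0458 F [2.4 0.3 0.2]
c1 delta tool mm [ 182.9 -230.1 -147.8] yaw err -0.0
```

```bash

python3 -m handwheel '{"delta_pos":[[0,0,-10],[0,0,-20],[0,0,-30],[0,0,-40],[0,0,-35],[0,0,-13],[0,0,0],[0,0,0]],"rotation":[[0,0,0],[0,0,0],[0,0,0],[0,0,0],[0,0,0],[0,0,0],[0,0,0],[0,0,0]],"claw":[1,1,1,1,1,1,1,1]}'
python3 -m handwheel '{"delta_pos":[[12,-15,0],[24,-30,0],[27,-34,0],[28,-36,0],[28,-36,0],[28,-35,0],[22,-28,0],[14,-16,0]],"rotation":[[0,0,0],[0,0,0],[0,0,0],[0,0,0],[0,0,0],[0,0,0],[0,0,0],[0,0,0]],"claw":[1,1,1,1,1,1,1,1]}'
python3 -c "
from h import *
go('c1',.0565)"
```

```text
time: 24.75
tool_pos: [0.4689, -0.0952, 0.1877]
ee_rot: [-3.14, 0.004, 0.155]
wrist_force: [-0.0, 0.7, -6.2]
width: 0.0452
time: 25.75
tool_pos: [0.6148, 0.1616, 0.1867]
ee_rot: [-3.141, 0.005, 0.157]
wrist_force: [0.1, -0.3, -4.4]
width: 0.0458
t 25.75 tcp [0.6148 0.1616 0.1867] rpy [-3.141  0.005  0.157] w 0.0458 F [ 0.1 -0.3 -4.4]
c1 delta tool mm [  1.1   1.7 130.2] yaw err 0.0017
```

```bash

python3 -m handwheel '{"delta_pos":[[1,1,15],[0,0,25],[0,0,25],[0,0,25],[0,0,15],[0,0,10],[0,0,5],[0,0,0]],"rotation":[[0,0,0],[0,0,0],[0,0,0],[0,0,0],[0,0,0],[0,0,0],[0,0,0],[0,0,0]],"claw":[1,1,1,1,1,1,1,1]}'
python3 -c "
from h import *
go('c1',.0565);snap('side','s11.png')
im=cv2.imread('pics/s11.png');cv2.imwrite('pics/s11a.png',cv2.resize(im[100:240,240:420],None,fx=4,fy=4,interpolation=2))"
```

```text
time: 26.75
tool_pos: [0.6167, 0.1591, 0.0703]
ee_rot: [-3.142, -0.001, 0.155]
wrist_force: [-0.8, 0.5, -4.4]
width: 0.0455
t 26.75 tcp [0.6167 0.1591 0.0703] rpy [-3.142e+00 -1.000e-03  1.550e-01] w 0.0455 F [-0.8  0.5 -4.4]
c1 delta tool mm [-1.  -1.1 13.8] yaw err -0.0001
```

View pics/s11a.png

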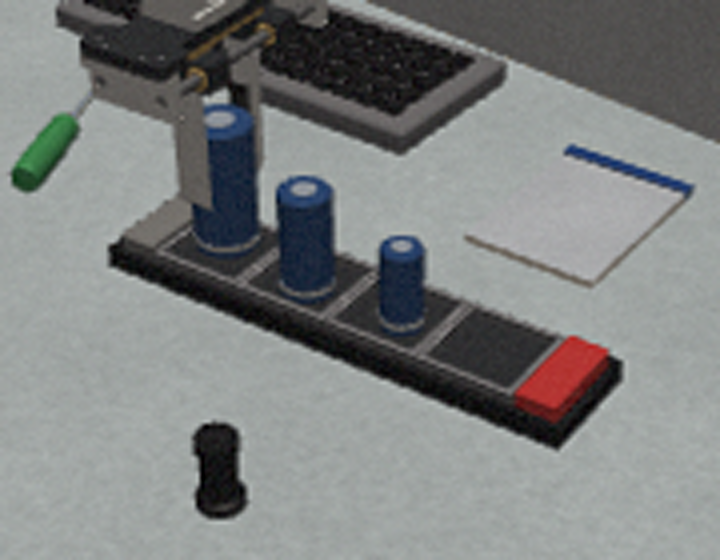

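```bash

python3 -m handwheel '{"delta_pos":[[-1,-1,2],[0,0,2],[0,0,2],[0,0,2],[0,0,1],[0,0,1],[0,0,1],[0,0,0]],"rotation":[[0,0,0],[0,0,0],[0,0,0],[0,0,0],[0,0,0],[0,0,0],[0,0,0],[0,0,0]],"claw":[1,1,1,1,1,1,1,1]}'
python3 -m handwheel '{"delta_pos":[[0,0,0.5],[0,0,0.5],[0,0,0.5],[0,0,0],[0,0,0],[0,0,0],[0,0,0],[0,0,0]],"rotation":[[0,0,0],[0,0,0],[0,0,0],[0,0,0],[0,0,0],[0,0,0],[0,0,0],[0,0,0]],"claw":[1,1,1,1,1,1,1,1]}'
```

```text
time: 27.8
tool_pos: [0.6153, 0.16, 0.0589]
ee_rot: [-3.142, 0.0, 0.155]
wrist_force: [1.3, -0.2, -4.5]
width: 0.0455
time: 28.8
tool_pos: [0.6154, 0.16, 0.0575]
ee_rot: [-3.141, -0.0, 0.155]
wrist_force: [0.5, -0.4, -3.3]
width: 0.0458
```

```bash

python3 -m handwheel '{"delta_pos":[[0,0,0.4],[0,0,0.4],[0,0,0],[0,0,0],[0,0,0],[0,0,0],[0,0,0],[0,0,0]],"rotation":[[0,0,0],[0,0,0],[0,0,0],[0,0,0],[0,0,0],[0,0,0],[0,0,0],[0,0,0]],"claw":[1,1,1,1,1,1,1,1]}'
```

```text
time: 29.8
tool_pos: [0.6155, 0.16, 0.0572]
ee_rot: [-3.142, -0.0, 0.155]
wrist_force: [-2.4, 0.2, 1.9]
width: 0.0452
```

```bash

python3 -m handwheel '{"delta_pos":[[0,0,0],[0,0,0],[0,0,0],[0,0,0],[0,0,0],[0,0,-5],[0,0,-15],[0,0,-30]],"rotation":[[0,0,0],[0,0,0],[0,0,0],[0,0,0],[0,0,0],[0,0,0],[0,0,0],[0,0,0]],"claw":[-1,-1,-1,-1,-1,-1,-1,-1]}'
python3 -m handwheel '{"delta_pos":[[0,0,-40],[0,0,-40],[0,0,-15],[0,0,0],[0,0,0],[0,0,0],[0,0,0],[0,0,0]],"rotation":[[0,0,0],[0,0,0],[0,0,0],[0,0,0],[0,0,0],[0,0,0],[0,0,0],[0,0,0]],"claw":[-1,-1,-1,-1,-1,-1,-1,-1]}'
python3 -c "
from h import *
go('S',.15);snap('side','s12.png');
im=cv2.imread('pics/s12.png');cv2.imwrite('pics/s12a.png',cv2.resize(im[100:240,240:420],None,fx=4,fy=4,interpolation=2))"
```

```text
time: 30.8
tool_pos: [0.6146, 0.1598, 0.1067]
ee_rot: [-3.142, 0.002, 0.155]
wrist_force: [0.2, -0.6, 0.4]
width: 0.0942
time: 31.8
tool_pos: [0.6152, 0.1599, 0.2011]
ee_rot: [-3.142, 0.001, 0.155]
wrist_force: [-0.8, 0.3, -0.1]
width: 0.0938
t 31.8 tcp [0.6152 0.1599 0.2011] rpy [-3.142e+00  1.000e-03  1.550e-01] w 0.0938 F [-0.8  0.3 -0.1]
S delta tool mm [-263.1  487.9   51.3] yaw err -0.0
```

View pics/s12a.png

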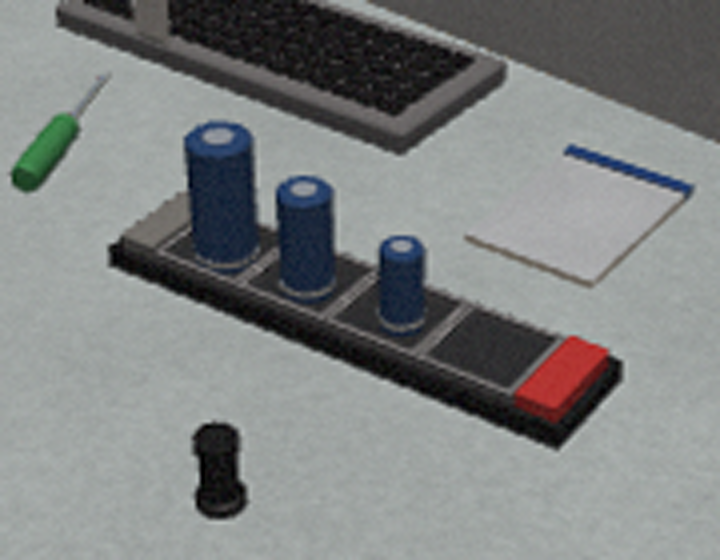

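```bash

python3 -m handwheel '{"delta_pos":[[-19,35,0],[-19,35,0],[-19,35,0],[-19,35,0],[-19,35,0],[-19,35,0],[-19,35,0],[-19,35,0]],"rotation":[[0,0,0],[0,0,0],[0,0,0],[0,0,0],[0,0,0],[0,0,0],[0,0,0],[0,0,0]],"claw":[-0.1,-0.1,-0.1,-0.1,-0.1,-0.1,-0.1,-0.1]}'
python3 -m handwheel '{"delta_pos":[[-19,35,0],[-19,35,0],[-19,35,10],[-19,35,10],[-19,35,15],[-16,33,16],[0,0,0],[0,0,0]],"rotation":[[0,0,0],[0,0,0],[0,0,0],[0,0,0],[0,0,0],[0,0,0],[0,0,0],[0,0,0]],"claw":[-0.1,-0.1,-0.1,-0.1,-0.1,-0.1,-0.1,-0.1]}'
python3 -c "
from h import *
go('S',.019);s=snap('wrist','w13.png');print(proj(s,[*P['S'],.045]))"
```

```text
time: 32.85
tool_pos: [0.5079, -0.1413, 0.2019]
ee_rot: [3.141, -0.001, 0.155]
wrist_force: [1.1, -0.2, -0.3]
width: 0.0518
time: 33.85
tool_pos: [0.4311, -0.3624, 0.151]
ee_rot: [-3.141, -0.001, 0.155]
wrist_force: [1.1, 0.0, -0.1]
width: 0.0513
t 33.85 tcp [ 0.4311 -0.3624  0.151 ] rpy [-3.141e+00 -1.000e-03  1.550e-01] w 0.0513 F [ 1.1  0.  -0.1]
S delta tool mm [ -0.8   0.3 132. ] yaw err -0.0001
[322.27856899 199.14301315]
```

View pics/w13.png

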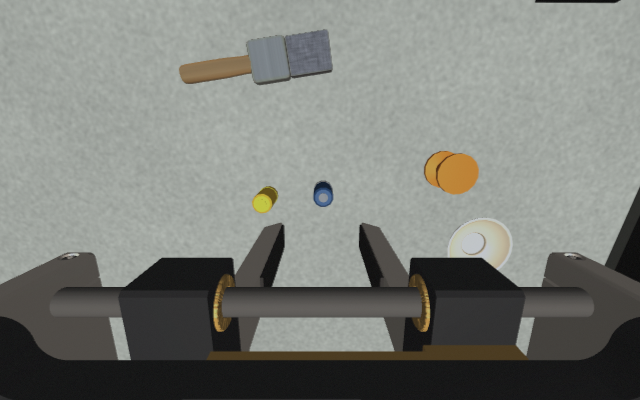

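```bash

python3 -m handwheel '{"delta_pos":[[-0.5,-0.5,18],[0,0,20],[0,0,20],[0,0,20],[0,0,20],[0,0,20],[0,0,13],[0,0,0]],"rotation":[[0,0,0],[0,0,0],[0,0,0],[0,0,0],[0,0,0],[0,0,0],[0,0,0],[0,0,0]],"claw":[-0.1,-0.1,-0.1,-0.1,-0.1,-0.1,-0.1,-0.1]}'
python3 -m handwheel '{"delta_pos":[[0,0,0],[0,0,0],[0,0,0],[0,0,0],[0,0,0],[0,0,0],[0,0,0],[0,0,0]],"rotation":[[0,0,0],[0,0,0],[0,0,0],[0,0,0],[0,0,0],[0,0,0],[0,0,0],[0,0,0]],"claw":[1,1,1,1,1,1,1,1]}'
python3 -c "
from h import *
go('c4',.17)"
```

```text
time: 34.9
tool_pos: [0.4297, -0.3611, 0.0182]
ee_rot: [-3.139, 0.002, 0.156]
wrist_force: [-0.4, -0.8, 0.2]
width: 0.0518
time: 35.9
tool_pos: [0.4307, -0.3627, 0.0203]
ee_rot: [3.141, -0.001, 0.155]
wrist_force: [0.3, 0.5, 5.1]
width: 0.0211
t 35.9 tcp [ 0.4307 -0.3627  0.0203] rpy [ 3.141e+00 -1.000e-03  1.550e-01] w 0.0211 F [0.3 0.5 5.1]
c4 delta tool mm [ 263.5 -271.5 -149.8] yaw err 0.0
```

```bash

python3 -m handwheel '{"delta_pos":[[0,0,-15],[0,0,-30],[0,0,-35],[26,-27,-35],[26,-27,-35],[26,-27,0],[26,-27,0],[26,-27,0]],"rotation":[[0,0,0],[0,0,0],[0,0,0],[0,0,0],[0,0,0],[0,0,0],[0,0,0],[0,0,0]],"claw":[1,1,1,1,1,1,1,1]}'
python3 -m handwheel '{"delta_pos":[[26,-27,0],[26,-27,0],[27,-27,0],[27,-27,0],[27,-28,0],[0,0,0],[0,0,0],[0,0,0]],"rotation":[[0,0,0],[0,0,0],[0,0,0],[0,0,0],[0,0,0],[0,0,0],[0,0,0],[0,0,0]],"claw":[1,1,1,1,1,1,1,1]}'
python3 -c "
from h import *
go('c4',.0355)"
```

```text
time: 36.9
tool_pos: [0.538, -0.2078, 0.1697]
ee_rot: [-3.141, 0.001, 0.155]
wrist_force: [-0.0, 0.0, -0.0]
width: 0.0213
time: 37.9
tool_pos: [0.6477, -0.0551, 0.1697]
ee_rot: [3.141, 0.0, 0.154]
wrist_force: [0.0, -0.0, -1.0]
width: 0.0211
t 37.9 tcp [ 0.6477 -0.0551  0.1697] rpy [3.141 0.    0.154] w 0.0211 F [ 0. -0. -1.]
c4 delta tool mm [  1.5  -1.2 134.2] yaw err -0.0014
```

```bash

python3 -m handwheel '{"delta_pos":[[1,-1,20],[0,0,25],[0,0,25],[0,0,25],[0,0,15],[0,0,10],[0,0,4],[0,0,0]],"rotation":[[0,0,0],[0,0,0],[0,0,0],[0,0,0],[0,0,0],[0,0,0],[0,0,0],[0,0,0]],"claw":[1,1,1,1,1,1,1,1]}'
python3 -c "
from h import *
go('c4',.0355);snap('side','s14.png')
im=cv2.imread('pics/s14.png');cv2.imwrite('pics/s14a.png',cv2.resize(im[100:240,240:420],None,fx=4,fy=4,interpolation=2))"
```

```text
time: 38.9
tool_pos: [0.6494, -0.053, 0.0461]
ee_rot: [3.141, -0.001, 0.155]
wrist_force: [0.4, -0.1, 0.5]
width: 0.0209
t 38.9 tcp [ 0.6494 -0.053   0.0461] rpy [ 3.141e+00 -1.000e-03  1.550e-01] w 0.0209 F [ 0.4 -0.1  0.5]
c4 delta tool mm [-0.7  0.6 10.6] yaw err -0.0
```

View pics/s14a.png

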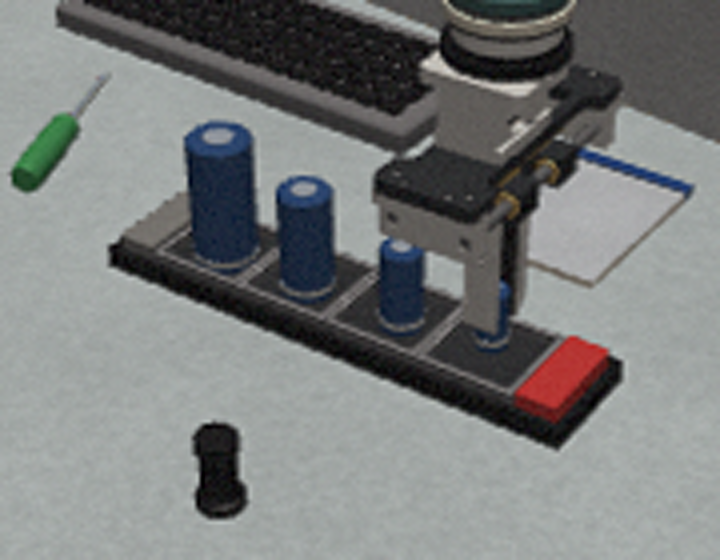

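```bash

python3 -m handwheel '{"delta_pos":[[0,0,2],[0,0,2],[0,0,2],[0,0,1.5],[0,0,1],[0,0,0],[0,0,0],[0,0,0]],"rotation":[[0,0,0],[0,0,0],[0,0,0],[0,0,0],[0,0,0],[0,0,0],[0,0,0],[0,0,0]],"claw":[1,1,1,1,1,1,1,1]}'
python3 -m handwheel '{"delta_pos":[[0,0,0.5],[0,0,0.5],[0,0,0.5],[0,0,0],[0,0,0],[0,0,0],[0,0,0],[0,0,0]],"rotation":[[0,0,0],[0,0,0],[0,0,0],[0,0,0],[0,0,0],[0,0,0],[0,0,0],[0,0,0]],"claw":[1,1,1,1,1,1,1,1]}'
```

```text
time: 39.95
tool_pos: [0.6492, -0.0529, 0.0373]
ee_rot: [3.142, -0.0, 0.155]
wrist_force: [-0.9, -1.0, -0.2]
width: 0.0212
time: 40.95
tool_pos: [0.6491, -0.0529, 0.0357]
ee_rot: [-3.142, -0.0, 0.155]
wrist_force: [-0.1, 0.4, -0.7]
width: 0.0212
```

```bash

python3 -m handwheel '{"delta_pos":[[0,0,0.4],[0,0,0.4],[0,0,0],[0,0,0],[0,0,0],[0,0,0],[0,0,0],[0,0,0]],"rotation":[[0,0,0],[0,0,0],[0,0,0],[0,0,0],[0,0,0],[0,0,0],[0,0,0],[0,0,0]],"claw":[1,1,1,1,1,1,1,1]}'
```

```text
time: 41.95
tool_pos: [0.6492, -0.0529, 0.0353]
ee_rot: [3.141, -0.0, 0.155]
wrist_force: [-2.0, -0.1, 4.7]
width: 0.0212
```

Contact. I release and lift clear.

```bash

python3 -m handwheel '{"delta_pos":[[0,0,0],[0,0,0],[0,0,0],[0,0,0],[0,0,0],[0,0,-5],[0,0,-15],[0,0,-30]],"rotation":[[0,0,0],[0,0,0],[0,0,0],[0,0,0],[0,0,0],[0,0,0],[0,0,0],[0,0,0]],"claw":[-1,-1,-1,-1,-1,-1,-1,-1]}'
python3 -m handwheel '{"delta_pos":[[0,0,-40],[0,0,-40],[0,0,-30],[-40,0,0],[-40,30,0],[-40,40,0],[-40,40,0],[-40,40,0]],"rotation":[[0,0,0],[0,0,0],[0,0,0],[0,0,0],[0,0,0],[0,0,0],[0,0,0],[0,0,0]],"claw":[-1,-1,-1,-1,-1,-1,-1,-1]}'
python3 -m handwheel '{"delta_pos":[[-40,40,0],[-40,40,0],[0,0,0],[0,0,0],[0,0,0],[0,0,0],[0,0,0],[0,0,0]],"rotation":[[0,0,0],[0,0,0],[0,0,0],[0,0,0],[0,0,0],[0,0,0],[0,0,0],[0,0,0]],"claw":[-1,-1,-1,-1,-1,-1,-1,-1]}'
python3 -c "
from h import *
s=snap('side','s15.png');t=snap('top','top15.png')
im=cv2.imread('pics/s15.png');cv2.imwrite('pics/s15a.png',cv2.resize(im[100:240,240:420],None,fx=4,fy=4,interpolation=2))
im=cv2.imread('pics/top15.png');cv2.imwrite('pics/top15a.png',cv2.resize(im[120:190,215:365],None,fx=5,fy=5,interpolation=2))"
```

```text
time: 42.95
tool_pos: [0.6483, -0.0527, 0.0849]
ee_rot: [-3.141, 0.002, 0.155]
wrist_force: [0.9, 0.3, 0.4]
width: 0.0937
time: 43.95
tool_pos: [0.4737, -0.2333, 0.1966]
ee_rot: [3.14, -0.002, 0.155]
wrist_force: [0.2, 0.6, -0.8]
width: 0.0939
time: 44.95
tool_pos: [0.4082, -0.323, 0.1948]
ee_rot: [-3.141, 0.0, 0.156]
wrist_force: [0.4, 0.1, -0.1]
width: 0.0939
```

View pics/s15a.png

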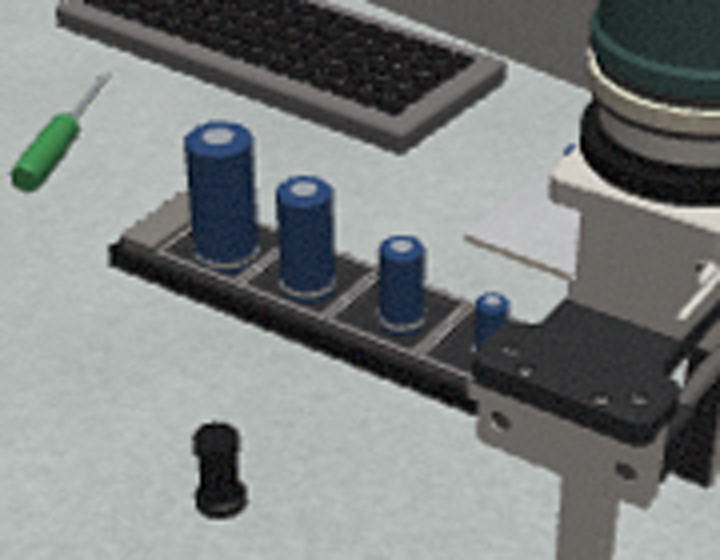

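View pics/top15a.png

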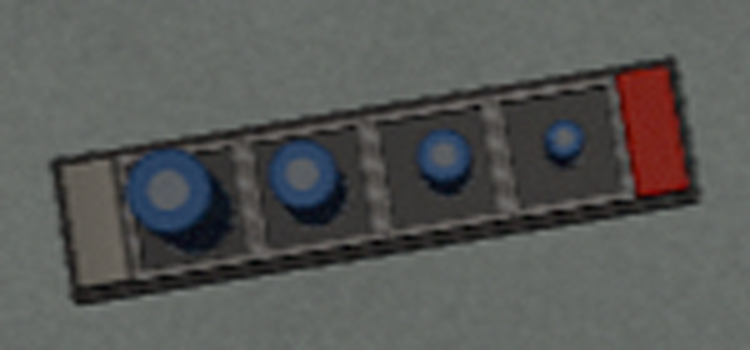

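```bash
python3 -c "
from h import *
t=load('top15.png')
for c,u,v,z in [('c1',168,191,.111),('c2',303,175,.094),('c3',445,155,.077),('c4',565,139,.060)]:
    p=ray(t,215+u/5-.4,120+v/5-.4,z)[:2]; print(c,p.round(4),np.round((p-P[c])*1000,1))
print(robot.get_obs()['wrist_force']); robot.close_job()"
```

```text
c1 [0.6138 0.1576] [-1.7 -2.4]
c2 [0.624  0.0882] [-2.7 -0.6]
c3 [0.6365 0.0127] [-1.2 -4.8]
c4 [ 0.6474 -0.0532] [-1.5  0.5]
[-0.24833873 -0.81730966  0.27464213]
the job is handed in; nothing more can be done
```

All four cylinders are back in the case in size order: small next to the red block, then medium, large, and largest next to the grey block. I handed the job in at about 45 s of the 99 s limit.

Each cylinder was lowered until the wrist force turned upward, which shows contact with the floor, then released. None tipped or was dropped.

- **Position:** the last top picture puts all four within 5 mm of their cutout centres; the limit is 28 mm. Medium is the furthest off, at about 4.9 mm.
- **Upright:** the last side picture shows largest, large and medium upright. The gripper hid the foot of small and the red block in that picture, so I checked small's position from the top view only. I took no other picture of it after releasing it.
- **Gripper:** it was open and well clear at the end.
- **Disagreement:** when I picked up medium, the wrist and top cameras differed by about 4 mm in y. This did not affect the grasp.

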